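Close a paint tin in the lid press

ROBOT

A 6-joint arm with a two-finger parallel gripper is mounted at the origin on the work surface. World frame = base frame: x ahead of the robot, y to its left, z up, the work surface at z = 0. Lengths are in m, angles in rad, forces in N, time in s.
With the tool pointing down it reaches from about 0.275 to 0.75 m from the base axis. Payload 10.2 kg.
Tool frame: the origin (TCP) lies midway between the tips of the shut fingers; the grasp point (between the pads) lies 19 mm behind it (env.hold_point_z is the distance from the TCP to the grasp point, in m); x points along the fingers, z is the direction in which the jaws open and shut, and the axes are right-handed (so a half turn about x gives the same grasp; the last joint's range is limited). The gripper opens to 85 mm and grips with 20 to 120 N. Pads are 22 mm wide; open, the fingers measure 114 mm over their backs; the gripper's body (76 mm by 85 mm) begins 54 mm behind the grasp point. The pads swing forward as they close: fully open they stand 13 mm farther back than shut.
Start: joints at [-1.482, 0.313, 1.498, -0, 1.331, -0.223], TCP at [0.161, -0.5, 0.231] pointing down, gripper open.
Joint ranges: [-2.94, 2.94], [-0.97, 2.17], [0.19, 2.56], [-1.23, 4.37], [0.02, 3.11], [-2.88, 2.88]. Speed limits (rad/s): [2.39, 2.39, 3.01, 3.14, 3.14, 3.14].

INTERFACE

Orientations are given as a unit quaternion [x, y, z, w].
In Python, from bench import env, kinematics, monitor, eyes, job gives the robot as it stands. The module is installed in compiled form; this text tells all that it offers. Calls block until the motion is done:
- env.reach(position, orientation): joint-space move of the TCP to a pose.
- env.movel(position, velocity=0.15, frame=None, guard=None): straight line of the TCP; frame=None keeps the orientation; velocity is the mean speed in m/s. With guard (N) it stops when the force on the tool has changed by that much, and returns True; else False.
- env.set_joints(angles): joint-space move.
- env.release() and env.close_gripper(effort=None): open the fingers fully, or close them until they stop; effort is the grip in N (None keeps the last).
- env.hold(seconds).
- kinematics.ik(position, orientation): joint angles nearest the present ones, or None.
- monitor.sense(): the state.
- eyes.grab_frame(name): name is "side" or "top"; returns a dict with "frame" (420x560x3 uint8, red, green, blue), "mtx" (3x3 intrinsics, pixels), "k1" (the pictures are not rectified: a ray, as slopes to the right and down, at radius r is drawn at 1 + k1 r^2 times it, then the intrinsics apply), "view" (4x4, takes a point from world to camera coordinates). Camera axes: x right, y down, z forward; pixel columns grow to the right and rows downward; lengths in m; the calibration is good to about 2 mm. A picture is of the moment at which its call begins. There is no depth.
A pose or a line that the arm cannot do raises env.MotionError and nothing moves.
- job.hand_in(): hands the job in, once; it reports no verdict.
The state is a dict: "clock": time; "joints": joint angles; "qvel": joint speeds; "joint_efforts": joint torques, N m; "position": TCP position; "ee_rot": TCP orientation; "contact_force": force on the tool from outside, world axes, zero at the start; "ft_torque": the same for the moment, N m; "finger_gap": opening from 0.0 (shut) to 1.0 (fully open).
Only numpy, scipy, OpenCV 4.12 (cv2) and the standard library are available. Lean on these libraries where they do the work, as an engineer would, in place of code of your own. Each camera call takes 0.05 s, during which the arm holds its last target.

TASK

Close the blue paint tin in the lid press: push it along the grey base board, upright, until it sits fully home against both yellow stop blocks. Then put the drilled press plate over the tall rod, keeping it level and lowering it gently (do not let it drop), so that it lies over the tin in line with the board, and press down on it until the lid is fully shut. Leave the plate lying on the closed tin and do not disturb the red tin, the brush pot or the sanding block.

Things in the scene. Friction and masses are not known exactly. Their poses are not given: they have to be found in the camera images.
- press_base: The lid press, fixed: a grey board 300 x 170 mm, 8 mm thick, with a steel rod and two yellow stop blocks. Origin on the rod's axis at bench level, z up. Its +x is the push direction (from the open end of the board to the rod); the board reaches from x = -245 to +55 mm and y = -85 to +85 mm.
- rod_tip (a point): Top end of the rod, on its axis, 200 mm above the bench. The rod is 14 mm thick; its last 20 mm taper to a 5 mm tip; a collar at its foot (32 mm diameter) ends 18 mm above the bench.
- home (a point): Point on the board's top face (8 mm above the bench), 72 mm to -x of the rod's axis: the middle of the tin's underside lies here when the tin touches both stop blocks. The blocks are 14 x 40 mm, top 38 mm above the bench, at 45 degrees on either side of the push direction: a V between tin and rod, open to -x.
- tin: Loose round paint tin, blue with a pale band and bright metal rims, 96 mm diameter, 85 mm high without the lid, about 0.65 kg with its lid (varies by a third). Too wide for most grippers. Origin in the middle of its underside, z up. It stands on the board, 45 to 80 mm short of home and up to 22 mm to one side, and slides when pushed low down.
- lid (a joint): How far the tin's lid has been pressed down: 0 = as found, standing 7 mm proud of the rim; 0.007 m = fully shut. It is stiff, stays where it is left, and needs about 10 to 15 N from above; the plate's weight alone does not shut it.
- lid_top (a point): Middle of the lid's top face, 97 mm above the tin's underside when open and 90 mm when shut. The lid is a flat metal disc of 92 mm diameter, blue in the middle.
- press_plate: Loose press plate: aluminium, 170 x 100 x 12 mm, lying flat on the bench, about 0.45 kg (varies by a quarter). Origin at the plate's centre on its underside, z up, +x along its length to the drilled end. A dark hub and a red fin handle stand on top. It belongs on the press with its +x along the base's +x.
- plate_hole (a point): Middle of the hole at the plate's underside, 60 mm to +x of the plate's origin. The hole is 18 mm in diameter and goes through the plate and the hub on top of it (34 mm outside diameter, 25 mm high; hole 37 mm deep in all).
- plate_grip (a point): Point in the red fin to grip, 42 mm above the plate's underside and 5 mm to -x of its origin; fingers close along the plate's y. The fin is 70 mm long along the plate's x (x = -40 to +30 mm), 16 mm thick along y, and stands from 12 to 57 mm above the underside.
- red_tin: Bystander: red tin, 84 mm diameter, 93 mm high, to be left alone. Origin in the middle of its underside.
- brush_pot: Bystander: metal pot of brushes, 80 mm diameter, about 225 mm high with the brushes, to be left alone. Origin in the middle of its underside.
- sanding_block: Bystander: cork block 60 x 110 x 35 mm, to be left alone. Origin in the middle of its underside.
There are look-alikes about, which are no part of the job. Leave any orange or turquoise look-alike of the tin alone.

How it is judged:
On the way, in this order (a step that is already met when the one before it is completed fails the run):
1. the tin stands home against the stop blocks (within 6 mm), lid still proud (horizontal distance between tin and home below 0.006 m and angle between tin's own z axis and vertical below 0.05 rad and value of joint lid below 0.004 m), for 0.2 s.
2. the plate is threaded on the rod, at least 30 mm down from its tip, with the lid not yet pressed (horizontal distance between plate_hole and rod_tip below 0.006 m and z of plate_hole in the frame of rod_tip below -0.03 m and angle between press_plate's own z axis and vertical below 0.12 rad and value of joint lid below 0.004 m), for 0.1 s.
3. the lid is pressed fully shut (value of joint lid above 0.0058 m), for 0.1 s.
At the end, for the whole second after the job is handed in: The lid is shut (at least 5.5 of 7 mm), the tin stands upright within 8 mm of home, the plate is threaded on the rod (hole within 6 mm of its axis), level within 0.06 rad, lying on the lid (within 6 mm of its top, touching), its length within 0.35 rad of the base's, and all is at rest and released (value of joint lid above 0.0055 m and horizontal distance between tin and home below 0.008 m and angle between tin's own z axis and vertical below 0.05 rad and horizontal distance between plate_hole and rod_tip below 0.006 m and angle between press_plate's own z axis and vertical below 0.06 rad and angle between the x axis of press_plate and the x axis of press_base, either way round below 0.35 rad and z of press_plate in the frame of lid_top between -0.006 and 0.006 m and contact force between press_plate and tin above 0.3 N and linear speed of each of press_plate, tin below 0.02 m/s).
It fails at once if the tin tips (angle between tin's own z axis and vertical above 0.25 rad).
It fails at once if the plate drops along the rod (faster than 0.4 m/s on it) (horizontal distance between plate_hole and rod_tip below 0.01 m and z of plate_hole in the frame of rod_tip below -0.005 m and linear speed of press_plate above 0.4 m/s).
It fails at once if the red tin is moved more than 30 mm (distance of red_tin from where it was at the start of the episode above 0.03 m).
It fails at once if the brush pot is moved more than 30 mm (distance of brush_pot from where it was at the start of the episode above 0.03 m).
It fails at once if the sanding block is moved more than 30 mm (distance of sanding_block from where it was at the start of the episode above 0.03 m).
It also fails if it takes over 72 s, if anything falls off the work surface, if the arm or the gripper's body presses on something with over 40 N, if the wrist force passes 120 N, or if a joint passes its speed limit or range.

## Working session

There is one attempt and no reset: what is moved stays moved. The work goes in short steps, each a Python script; the robot and the scene stay as the last script left them, time stands still between calls to the robot, and variables do not carry over. Pictures are saved under pics/ and viewed, and the job is handed in when it is done.

```bash
mkdir -p pics
python3 - <<'E'
from bench import env, kinematics, monitor, eyes, job
import cv2
for n in("side","top"):
    f=eyes.grab_frame(n); cv2.imwrite(f"pics/{n}0.png",f["frame"][:,:,::-1]); print(n,f["mtx"].tolist(),f["k1"],f["view"].tolist())
s=monitor.sense(); print(s); print(env.hold_point_z)
E
```

```text
side [[436.09876827377025, 0.0, 275.9643775917615], [0.0, 436.09876827377025, 215.90206226715102], [0.0, 0.0, 1.0]] 0.015187572505128411 [[-0.8943449631401498, -0.44703796794449646, 0.017439670922911512, 0.5722027757461592], [-0.34528373100785836, 0.6649380024024032, -0.662296457836213, 0.24885430138046616], [0.2844753627419023, -0.5983431358151917, -0.7490388907231093, 1.3179305241557664], [0.0, 0.0, 0.0, 1.0]]
top [[421.25688173373885, 0.0, 275.8267265046763], [0.0, 421.25688173373885, 206.3447905503355], [0.0, 0.0, 1.0]] -0.011081928778294458 [[0.028575357010224005, -0.999460738968268, 0.016176533396918116, 0.04144680506650654], [-0.9869176528347618, -0.030778220964094688, -0.15826006330533823, 0.599181718476633], [0.15867260473964168, -0.011442568561678877, -0.9872649452552485, 1.3063140073554222], [0.0, 0.0, 0.0, 1.0]]
{'clock': 0.1, 'joints': array([-1.48246280e+00,  3.13391975e-01,  1.49833506e+00, -5.77382923e-06,
        1.33101806e+00, -2.23366052e-01]), 'qvel': array([-0.00098014, -0.00145119, -0.00361834,  0.00031508, -0.00264877,
        0.0020086 ]), 'joint_efforts': array([ 3.41167186e-03, -4.12894499e+01, -2.60140300e+01, -1.41422461e-04,
        3.01225082e-03, -6.11635500e-06]), 'position': array([ 0.16098895, -0.49947124,  0.23080317]), 'ee_rot': array([ 0.4166353 ,  0.57181952, -0.41602412,  0.57128049]), 'contact_force': array([ 1.46730584, -0.93223644, -0.83562585]), 'ft_torque': array([-0.00948223, -0.04672618,  0.0041704 ]), 'finger_gap': 1.0003195868411554}
0.0187
```

View pics/side0.png

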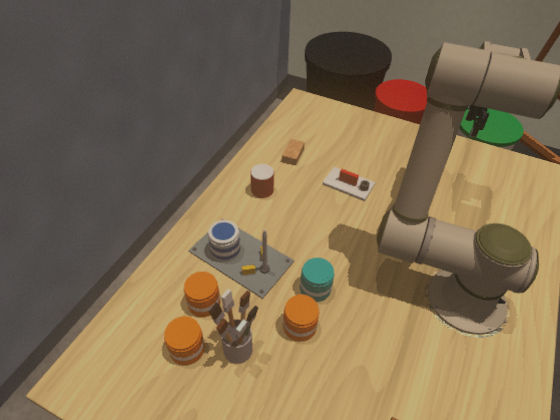

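View pics/top0.png

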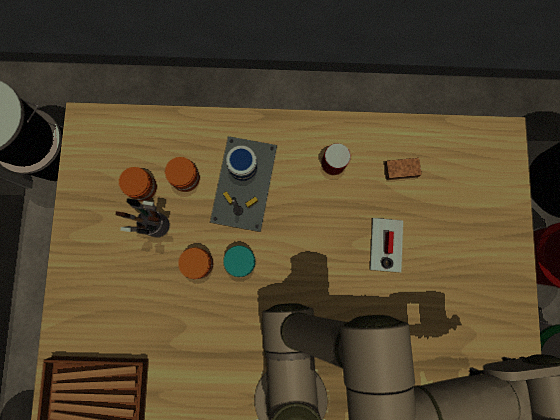

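Run:
```python
import cv2
t=cv2.imread("pics/top0.png"); s=cv2.imread("pics/side0.png")
cv2.imwrite("pics/tb.png",cv2.resize(t[125:245,190:340],None,fx=5,fy=5,interpolation=cv2.INTER_CUBIC))
cv2.imwrite("pics/tp.png",cv2.resize(t[205:285,355:425],None,fx=7,fy=7,interpolation=cv2.INTER_CUBIC))
cv2.imwrite("pics/sb.png",cv2.resize(s[180:300,170:320],None,fx=5,fy=5,interpolation=cv2.INTER_CUBIC))
cv2.imwrite("pics/sp.png",cv2.resize(s[155:210,310:390],None,fx=8,fy=8,interpolation=cv2.INTER_CUBIC))
```

```text
(no output)
```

View pics/tb.png

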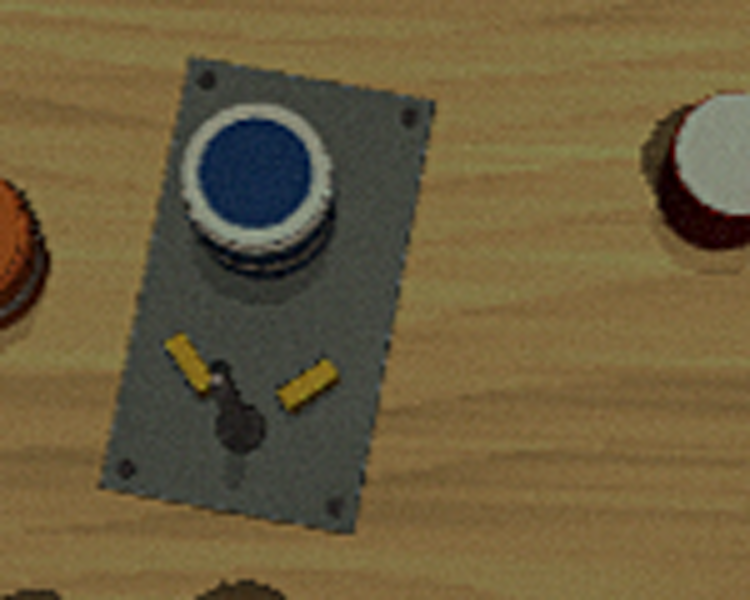

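View pics/tp.png

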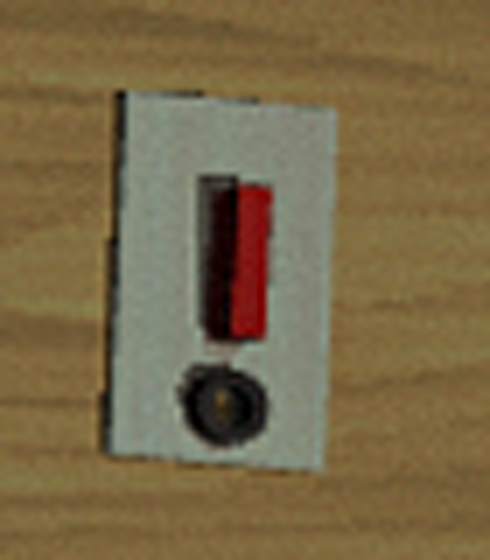

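View pics/sb.png

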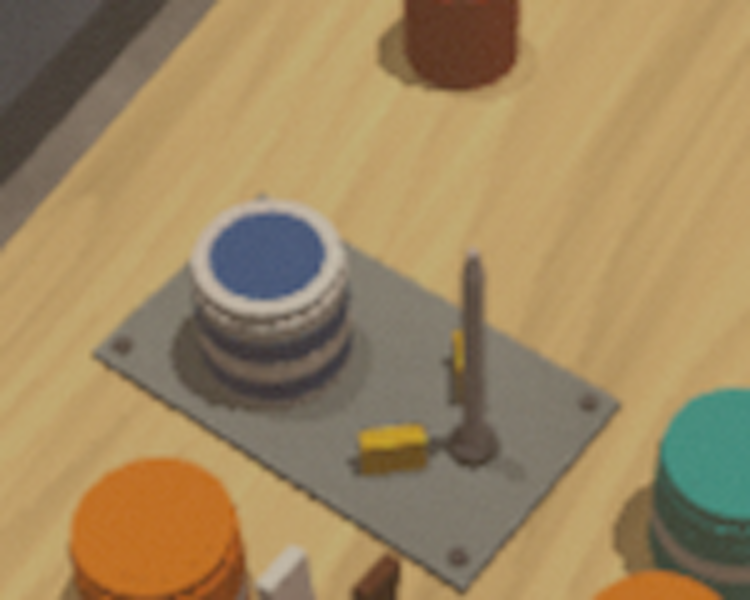

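View pics/sp.png

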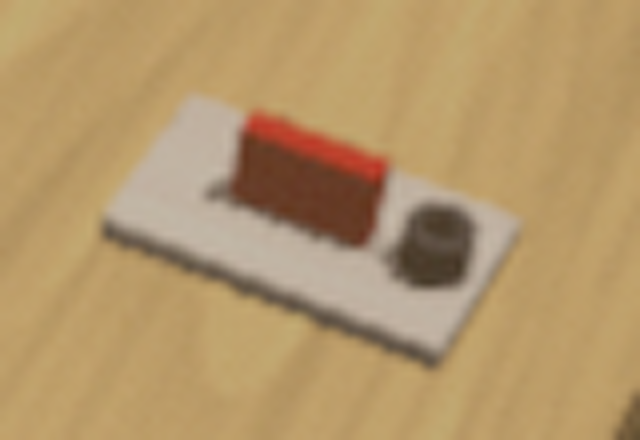

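```bash
cat > h.py <<'E'
import numpy as np, cv2
from scipy.optimize import least_squares
from bench import env, kinematics, monitor, eyes, job
from scipy.spatial.transform import Rotation as R
def proj(f,P):
    V=np.array(f["view"]);P=np.atleast_2d(P);c=P@V[:3,:3].T+V[:3,3]
    uv,_=cv2.projectPoints(c,np.zeros(3),np.zeros(3),np.array(f["mtx"]),np.array([f["k1"],0,0,0,0.]))
    return uv[:,0]
def un(c,off,k): return (np.array(c,float)+.5)/k-.5+np.array(off)
def fit(fs,obs,x0):
    # obs: (view, local pts, px); fit x,y,yaw
    def pts(p,L):
        L=np.atleast_2d(np.array(L,float));c,s=np.cos(p[2]),np.sin(p[2])
        return np.c_[p[0]+c*L[:,0]-s*L[:,1],p[1]+s*L[:,0]+c*L[:,1],L[:,2]]
    f=lambda p:np.concatenate([(proj(fs[v],pts(p,L))-np.atleast_2d(px)).ravel() for v,L,px in obs])
    r=least_squares(f,x0,loss='soft_l1'); return r.x,f(r.x).reshape(-1,2)
def pose(az,flip=False):
    # tool down (x=-z), jaw axis z at azimuth az
    z=np.array([np.cos(az),np.sin(az),0]);x=np.array([0,0,-1.]);y=np.cross(z,x)
    return R.from_matrix(np.c_[x,y,z]).as_quat()
def snap(n,name,box=None,k=1):
    f=eyes.grab_frame(n);im=f["frame"][:,:,::-1]
    if box: im=im[box[1]:box[3],box[0]:box[2]]
    cv2.imwrite(f"pics/{name}.png",cv2.resize(im,None,fx=k,fy=k,interpolation=cv2.INTER_CUBIC));return f
E
python3 - <<'E'
from h import *
np.set_printoptions(precision=4,suppress=True)
fs={n:eyes.grab_frame(n) for n in("top","side")}
T=lambda c:un(c,(190,125),5);S=lambda c:un(c,(170,180),5)
z=.008
tin=[]
to=[("top",[[-.245,-.085,z],[-.245,.085,z],[.055,.085,z],[.055,-.085,z]],T([[190,57],[436,100],[353,533],[100,488]])),("top",[0,0,.2],T([[217,378]]))]
so=[("side",[[-.245,-.085,z],[.055,-.085,z],[.055,.085,z]],S([[93,355],[463,592],[620,404]])),("side",[0,0,.2],S([[473,252]]))]
for o in(to,so,to+so):
    p,r=fit(fs,o,[.5,.05,3.1]);print("base",p,abs(r).max()); 
print(r)
b=p;c,s=np.cos(b[2]),np.sin(b[2]);print("home",b[:2]-.072*np.array([c,s]))
for o in([("top",[0,0,.105],T([[257,177]]))],[("side",[0,0,.105],S([[270,258]]))]):
    p,r=fit(fs,o,[.6,.1,0]);d=p[:2]-b[:2];print("tin",p[:2],"in base",c*d[0]+s*d[1],-s*d[0]+c*d[1])
T=lambda c:un(c,(355,205),7);S=lambda c:un(c,(310,155),8)
C=[[-.085,-.05,.012],[-.085,.05,.012],[.085,.05,.012],[.085,-.05,.012]]
F=[[-.04,-.008,.057],[-.04,.008,.057],[.03,.008,.057],[.03,-.008,.057]]
to=[("top",C,T([[124,93],[336,108],[322,470],[113,455]])),("top",[.06,0,.037],T([[223,404]])),("top",F,T([[238,185],[272,186],[266,338],[231,340]]))]
so=[("side",C,S([[105,222],[192,95],[522,220],[435,355]])),("side",[.06,0,.037],S([[440,225]]))]
for o in(to,so,to+so):
    p,r=fit(fs,o,[.4,-.25,3.1]);print("plate",p,abs(r).max())
print(r)
E
```

```text
base [0.5866 0.1829 2.9896] 0.28793837953145385
base [0.5853 0.1905 2.9879] 0.582073129762648
base [0.5866 0.1857 2.9855] 1.693644276737217
[[-0.6202 -0.3776]
 [-0.5984  0.117 ]
 [-0.8049  0.2492]
 [-1.0973 -0.3229]
 [-0.7577  0.123 ]
 [ 0.0091 -1.6936]
 [ 0.373  -1.5215]
 [ 0.7647 -1.416 ]
 [ 0.3676 -0.8018]]
home [0.6578 0.1745]
tin [0.7317 0.173 ] in base -0.1452700375816568 -0.010041304726784087
tin [0.7313 0.1807] in base -0.1436595401537172 -0.017548750262967337
plate [ 0.4884 -0.3061  3.0902] 1.4463571226187923
plate [ 0.4873 -0.299   3.0813] 0.6429172465522583
plate [ 0.4884 -0.305   3.0842] 1.4657114352835947
[[-0.0894 -0.38  ]
 [-0.2525  0.1158]
 [-0.2779  0.3197]
 [-1.1352 -0.196 ]
 [ 1.0016  0.459 ]
 [-0.5071 -0.2547]
 [-0.3596  0.0396]
 [-0.4349  0.3778]
 [-0.4811 -0.3464]
 [-0.2743 -1.4657]
 [ 0.1321 -1.0517]
 [ 0.2425 -0.9699]
 [ 0.959  -1.2686]
 [ 0.3146 -0.7952]]
```

Run:
```python
from h import *
np.set_printoptions(precision=3,suppress=True)
yaw=2.989
# straddle: jaw lateral, tilt outward th ; max reach along radial line through (.73,.175)
az=np.arctan2(.175,.73)
def q(xd,zd):
    x=np.array(xd,float);x/=np.linalg.norm(x);z=np.array(zd,float);z-=x*(z@x);z/=np.linalg.norm(z)
    return R.from_matrix(np.c_[x,np.cross(z,x),z]).as_quat()
push=np.array([np.cos(yaw),np.sin(yaw),0]);lat=np.array([-push[1],push[0],0])
print("vertical-ish straddle")
for th in(0,10,20,30,40):
  t=np.radians(th)
  for z in(.03,.05,.07):
    best=None
    for d in np.arange(.70,.90,.005):
        p=np.array([.7317,.176,0])-push*(d-.7317);p[2]=z
        for s in(1,-1):
            j=kinematics.ik(p,q(-push*np.sin(t)-np.array([0,0,np.cos(t)]),s*lat))
            if j is not None:best=p,s
    print(th,z,best)
print("side")
for side in(1,-1):
  for el in(20,30,40,50,60):
    for back in(0,20,40):
     for jaw in("lat","ver"):
      e=np.radians(el);bk=np.radians(back)
      hd=lat*side*np.cos(bk)-push*np.sin(bk)   # tool heading horizontally
      xd=hd*np.cos(e)-np.array([0,0,np.sin(e)])
      best=None
      for d in np.arange(.04,.14,.005):
        p=np.array([.7317,.176,0])-push*d;p[2]=.035
        for s in(1,-1):
            zd=s*push if jaw=="lat" else s*np.array([0,0,1.])
            j=kinematics.ik(p,q(xd,zd))
            if j is not None:best=d
      if best:print(side,el,back,jaw,best)
```

```text
vertical-ish straddle
0 0.03 (array([0.814, 0.163, 0.03 ]), -1)
0 0.05 (array([0.814, 0.163, 0.05 ]), -1)
0 0.07 (array([0.809, 0.164, 0.07 ]), -1)
10 0.03 (array([0.859, 0.156, 0.03 ]), -1)
10 0.05 (array([0.859, 0.156, 0.05 ]), -1)
10 0.07 (array([0.854, 0.157, 0.07 ]), -1)
20 0.03 (array([0.898, 0.15 , 0.03 ]), -1)
20 0.05 (array([0.898, 0.15 , 0.05 ]), -1)
20 0.07 (array([0.898, 0.15 , 0.07 ]), -1)
30 0.03 (array([0.898, 0.15 , 0.03 ]), -1)
30 0.05 (array([0.898, 0.15 , 0.05 ]), -1)
30 0.07 (array([0.898, 0.15 , 0.07 ]), -1)
40 0.03 (array([0.898, 0.15 , 0.03 ]), -1)
40 0.05 (array([0.898, 0.15 , 0.05 ]), -1)
40 0.07 (array([0.898, 0.15 , 0.07 ]), -1)
side
1 20 20 lat 0.045
1 20 20 ver 0.045
1 30 20 lat 0.05499999999999999
1 30 20 ver 0.05499999999999999
1 30 40 lat 0.13499999999999995
1 30 40 ver 0.13499999999999995
1 40 20 lat 0.05999999999999999
1 40 20 ver 0.05999999999999999
1 40 40 lat 0.13499999999999995
1 40 40 ver 0.13499999999999995
1 50 20 lat 0.06999999999999998
1 50 20 ver 0.06999999999999998
1 50 40 lat 0.13499999999999995
1 50 40 ver 0.13499999999999995
1 60 20 lat 0.07499999999999998
1 60 20 ver 0.07499999999999998
1 60 40 lat 0.12499999999999997
1 60 40 ver 0.12499999999999997
-1 20 0 lat 0.13499999999999995
-1 20 0 ver 0.13499999999999995
-1 20 20 lat 0.13499999999999995
-1 20 20 ver 0.13499999999999995
-1 20 40 lat 0.13499999999999995
-1 20 40 ver 0.13499999999999995
-1 30 0 lat 0.13499999999999995
-1 30 0 ver 0.13499999999999995
-1 30 20 lat 0.13499999999999995
-1 30 20 ver 0.13499999999999995
-1 30 40 lat 0.13499999999999995
-1 30 40 ver 0.13499999999999995
-1 40 0 lat 0.13499999999999995
-1 40 0 ver 0.13499999999999995Traceback (most recent call last):
  File "<stdin>", line 34, in <module>
ValueError: time passes only in moves, steps and waits
```

```bash
cat >> h.py <<'E'
YAW=2.989
push=np.array([np.cos(YAW),np.sin(YAW),0]);lat=np.array([-push[1],push[0],0])
QP=pose(np.arctan2(-lat[1],-lat[0]))
E
python3 - <<'E'
from h import *
np.set_printoptions(precision=4,suppress=True)
p=np.array([.7317,.176,0])-push*.055
print(kinematics.ik(p+[0,0,.2],QP),kinematics.ik(p+[0,0,.04],QP))
env.reach(p*np.array([.75,.75,0])+[0,0,.33],QP)
env.reach(p+[0,0,.2],QP)
s=monitor.sense();print(s["clock"],s["position"],s["joints"])
snap("top","t1");snap("side","s1")
for n in("top","side"):
    f=eyes.grab_frame(n);print(proj(f,s["position"]))
E
```

```text
None [ 0.0649  1.1672  0.5033 -0.      1.4711 -1.3533]Traceback (most recent call last):
  File "<stdin>", line 6, in <module>
bench.MotionError: the arm cannot take that pose within its joint ranges
```

Run:
```python
from h import *
np.set_printoptions(precision=4,suppress=True)
p=np.array([.7317,.176,0])-push*.055
print([z for z in np.arange(.03,.3,.01) if kinematics.ik(p+[0,0,z],QP) is not None])
for d in(.0,-.05,-.1,-.15,-.2,-.3):
    print(d,max([z for z in np.arange(.03,.5,.01) if kinematics.ik(p-push*d+[0,0,z],QP) is not None],default=None))
for t in(10,20,30,40):
    r=R.from_rotvec(np.radians(t)*np.array(lat))  # tilt
    for sg in(1,-1):
        Q=(R.from_rotvec(sg*np.radians(t)*lat)*R.from_quat(QP)).as_quat()
        print(t,sg,(R.from_quat(Q).as_matrix()[:,0]),max([z for z in np.arange(.03,.5,.01) if kinematics.ik(p+[0,0,z],Q) is not None],default=None))
```

```text
[np.float64(0.03), np.float64(0.04), np.float64(0.05), np.float64(0.060000000000000005), np.float64(0.07), np.float64(0.08000000000000002), np.float64(0.09000000000000001), np.float64(0.1), np.float64(0.11000000000000001), np.float64(0.12000000000000002), np.float64(0.13), np.float64(0.14), np.float64(0.15000000000000002), np.float64(0.16000000000000003), np.float64(0.17), np.float64(0.18000000000000002)]
0.0 0.18000000000000002
-0.05 0.30000000000000004
-0.1 0.3800000000000001
-0.15 0.45000000000000007
-0.2 0.4900000000000001
-0.3 0.4900000000000001
10 1 [ 0.1716 -0.0264 -0.9848] 0.29000000000000004
10 -1 [-0.1716  0.0264 -0.9848] None
20 1 [ 0.338  -0.052  -0.9397] 0.3800000000000001
20 -1 [-0.338   0.052  -0.9397] None
30 1 [ 0.4942 -0.076  -0.866 ] 0.4600000000000001
30 -1 [-0.4942  0.076  -0.866 ] None
40 1 [ 0.6353 -0.0977 -0.766 ] 0.4900000000000001
40 -1 [-0.6353  0.0977 -0.766 ] None
```

Run:
```python
from h import *
np.set_printoptions(precision=4,suppress=True)
p=np.array([.7317,.176,0])-push*.055
env.reach(p+push*.12+[0,0,.3],QP)
env.movel(p+[0,0,.16],velocity=.2)
s=monitor.sense();print(s["clock"],s["position"],s["joints"])
snap("top","t1",(190,85,340,205),5);f=snap("side","s1",(130,150,280,270),5)
for n in("top","side"):
    f=eyes.grab_frame(n);print(proj(f,s["position"]))
```

```text
4.4667 [0.7861 0.1674 0.1613] [ 0.0646  1.1268  0.2791  0.      1.7341 -1.3534]
[[242.3948 137.5979]]
[[208.9427 209.9331]]
```

View pics/t1.png

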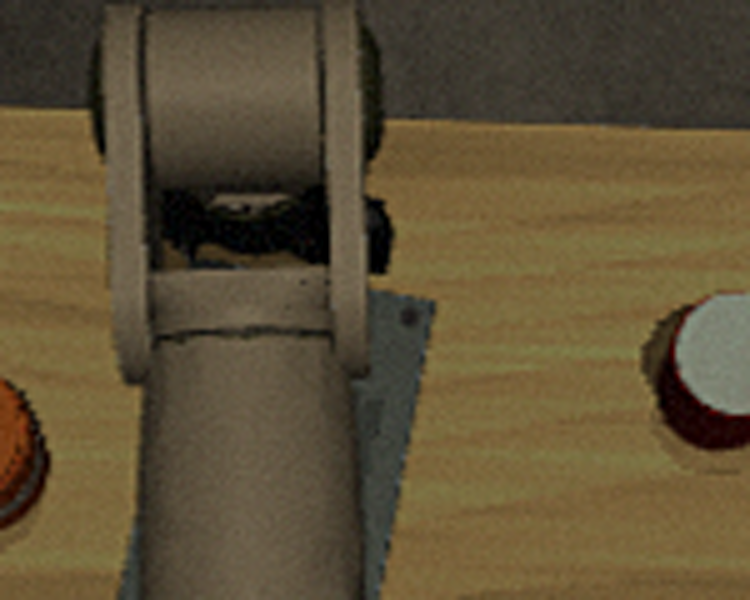

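View pics/s1.png

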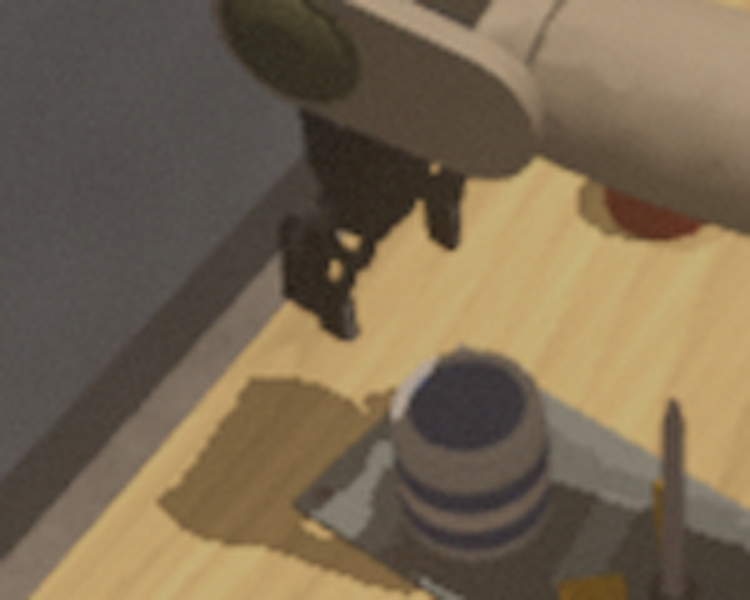

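Run:
```python
from h import *
np.set_printoptions(precision=2,suppress=True)
f=eyes.grab_frame("side");s=monitor.sense();R0=R.from_quat(s["ee_rot"]).as_matrix();print(R0)
for h in(.0,.013):
  for l in(.0425,.057,-.0425,-.057):
    for y in(-.011,.011):
        P=s["position"]+R0@[-h,y,l]; print(h,l,y,(proj(f,P)[0]-[130,150]+.5)*5-.5)
```

```text
[[ 0.   -0.99  0.15]
 [ 0.    0.15  0.99]
 [-1.   -0.    0.  ]]
0.0 0.0425 -0.011 [335.37 336.81]
0.0 0.0425 0.011 [363.19 353.28]
0.0 0.057 -0.011 [318.79 351.63]
0.0 0.057 0.011 [346.67 368.3 ]
0.0 -0.0425 -0.011 [428.61 253.46]
0.0 -0.0425 0.011 [456.01 268.85]
0.0 -0.057 -0.011 [443.87 239.81]
0.0 -0.057 0.011 [471.2  255.04]
0.013 0.0425 -0.011 [332.79 322.31]
0.013 0.0425 0.011 [360.8  338.82]
0.013 0.057 -0.011 [316.06 337.16]
0.013 0.057 0.011 [344.14 353.86]
0.013 -0.0425 -0.011 [426.79 238.86]
0.013 -0.0425 0.011 [454.38 254.28]
0.013 -0.057 -0.011 [442.17 225.21]
0.013 -0.057 0.011 [469.69 240.45]
```

Run:
```python
from h import *
np.set_printoptions(precision=4,suppress=True)
tin=np.array([.7317,.1757,0]);home=np.array([.5866,.1847,0])-.072*push
g=env.movel(tin-push*.055+[0,0,.041],velocity=.1,guard=6)
s=monitor.sense();print(g,s["clock"],s["position"],s["contact_force"])
if not g:
    g=env.movel(tin-push*.030+[0,0,.041],velocity=.05,guard=14)
    s=monitor.sense();print(g,s["clock"],s["position"],s["contact_force"])
    print(home)
snap("top","t2",(190,85,340,205),5);snap("side","s2",(130,150,280,270),5)
```

```text
False 6.0583 [0.7864 0.1674 0.0419] [ 1.0288 -0.3275 -0.0634]
False 6.7083 [0.762  0.1717 0.0421] [3.6455 4.2918 4.0866]
[0.6578 0.1738 0.    ]
```

View pics/s2.png

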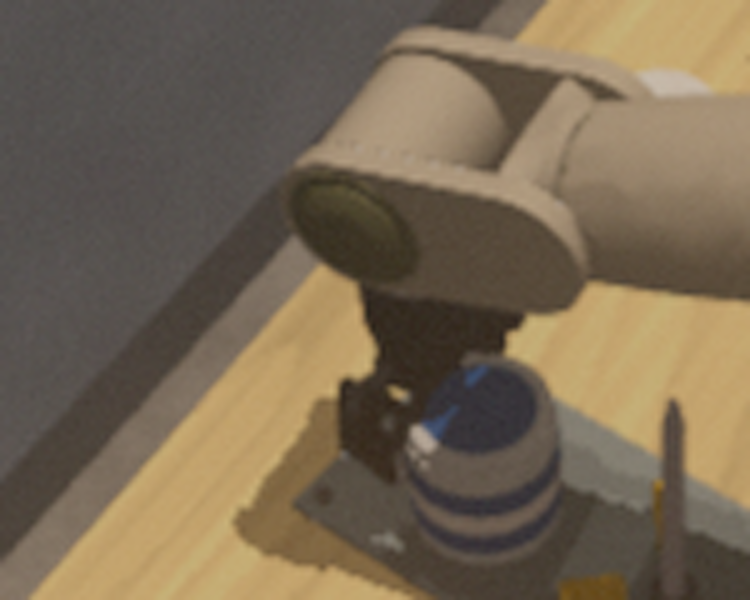

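Run:
```python
from h import *
np.set_printoptions(precision=4,suppress=True)
home=np.array([.5866,.1847,0])-.072*push
for d in(.075,.05,.029):
    g=env.movel(home-push*d+[0,0,.041],velocity=.05,guard=20)
    s=monitor.sense();print(g,s["clock"],s["position"],s["contact_force"],((home-s["position"])[:2]@push[:2]))
    if g:break
snap("side","s3",(130,150,280,270),5)
```

```text
False 7.575 [0.7331 0.1621 0.0421] [6.5391 0.8236 3.9057] 0.07628745883899293
False 8.225 [0.7094 0.1654 0.0431] [6.9581 0.0607 7.8703] 0.05231152671809409
False 8.7917 [0.6895 0.1689 0.0437] [10.3564  0.307   7.7514] 0.03214398244355467
```

View pics/s3.png

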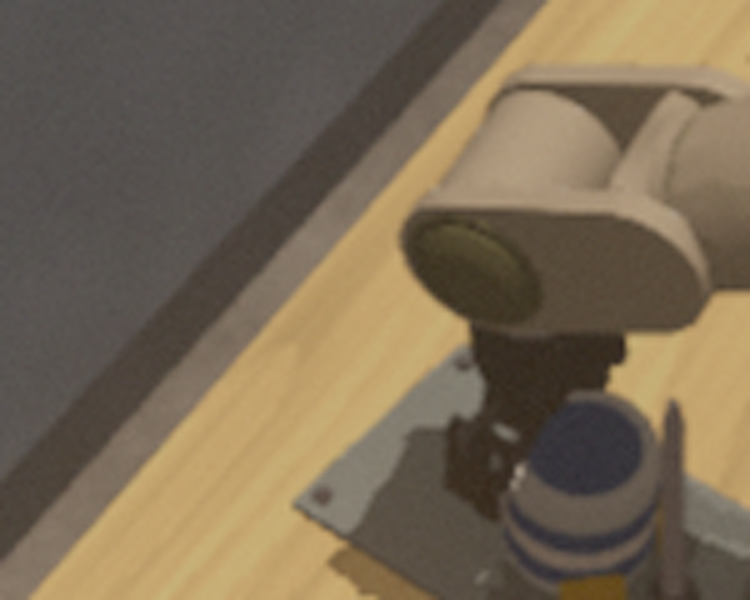

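Run:
```python
from h import *
np.set_printoptions(precision=4,suppress=True)
home=np.array([.5866,.1847,0])-.072*push
for d in(.026,.023,.020,.017):
    g=env.movel(home-push*d+[0,0,.042],velocity=.03,guard=20)
    s=monitor.sense();print(g,s["clock"],s["position"],s["contact_force"],((home-s["position"])[:2]@push[:2]))
    if g or s["contact_force"][0]>22:break
snap("side","s4",(130,150,280,270),5)
```

```text
False 9.1 [0.6877 0.1695 0.0452] [15.9812  2.4777  6.8021] 0.0302736092185341
False 9.35 [0.6866 0.17   0.0463] [23.3407  2.3002  7.7962] 0.029028283778395607
```

View pics/s4.png

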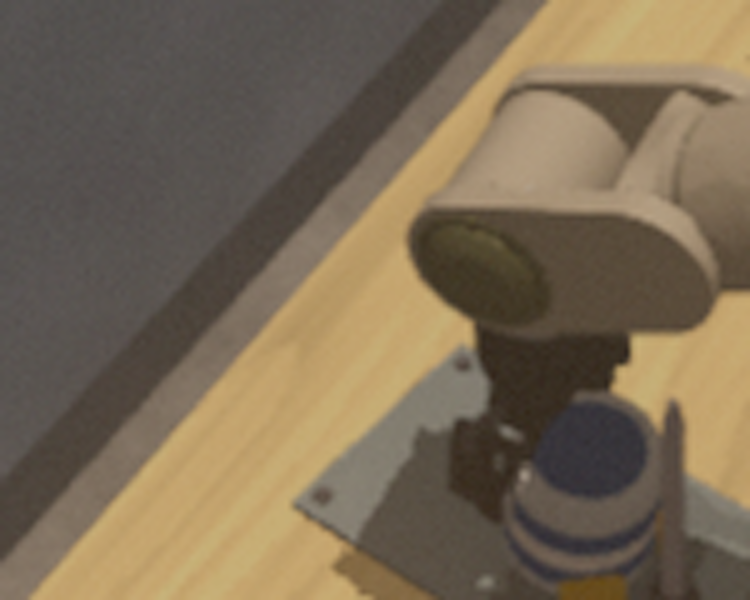

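Run:
```python
from h import *
np.set_printoptions(precision=4,suppress=True)
home=np.array([.5866,.1847,0])-.072*push
env.movel(home-push*.055+[0,0,.044],velocity=.12)
env.movel(home-push*.055+[0,0,.17],velocity=.2)
env.movel(np.array([.56,-.08,.3]),velocity=.35)
s=monitor.sense();print(s["clock"],s["position"],s["contact_force"])
snap("top","t5",(190,125,340,245),5);snap("side","s5",(170,180,320,300),5)
```

```text
11.6583 [ 0.5602 -0.0789  0.2986] [-0.2017  0.3005 -0.1479]
```

View pics/t5.png

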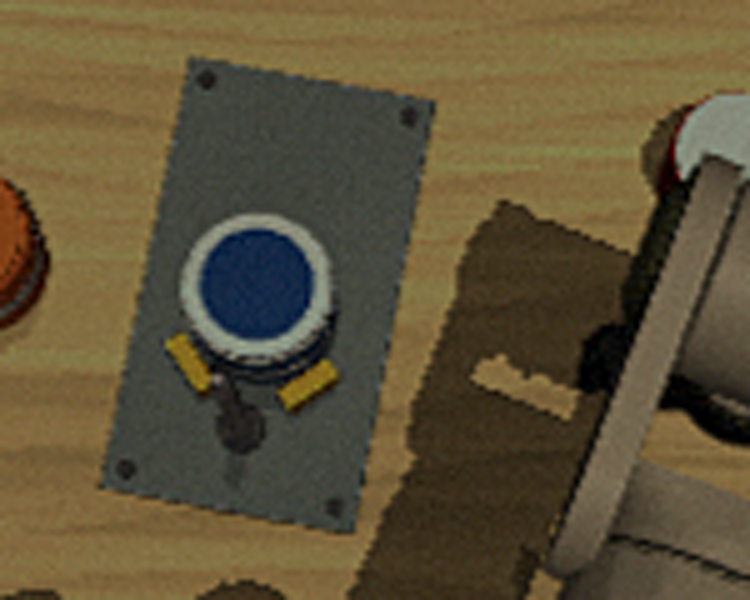

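View pics/s5.png

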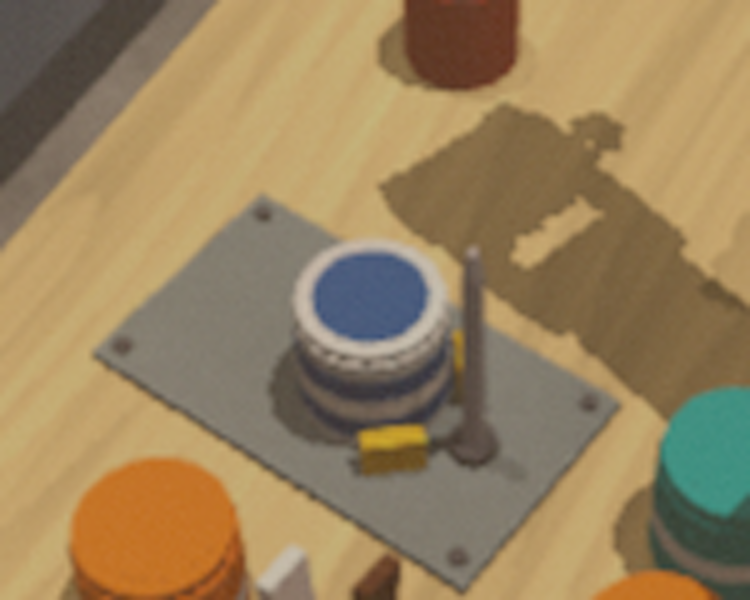

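Run:
```python
from h import *
np.set_printoptions(precision=4,suppress=True)
fs={n:eyes.grab_frame(n) for n in("top","side")}
off={"top":(190,125),"side":(170,180)}
base={"top":[.5866,.1829,2.9896],"side":[.5853,.1905,2.9879]}
for n in fs:
    im=fs[n]["frame"].astype(int);r,g,b=im[...,0],im[...,1],im[...,2]
    m=((b>r*1.6)&(b>60)).astype(np.uint8)
    x0,y0=off[n];mm=np.zeros_like(m);mm[y0:y0+120,x0:x0+150]=m[y0:y0+120,x0:x0+150]
    k,lab,st,ce=cv2.connectedComponentsWithStats(mm);i=1+np.argmax(st[1:,4]);c=ce[i];print(n,c,st[i],(c-off[n]+.5)*5-.5)
    p,_=fit(fs,[(n,[0,0,.105],c)],[.65,.17,0]);B=base[n];d=p[:2]-B[:2];cs,sn=np.cos(B[2]),np.sin(B[2])
    print("tin in base",cs*d[0]+sn*d[1],-sn*d[0]+cs*d[1])
```

```text
top [240.8938 181.4352] [230 171  23  22 386] [256.4689 284.1762]
tin in base -0.07761872724930727 0.0006584842381667858
side [311.8613 269.7659] [302 258  18  25 346] [711.3064 450.8295]
tin in base 0.14990854536997059 0.02634151710277008
```

Run:
```python
from h import *
np.set_printoptions(precision=4,suppress=True)
fs={n:eyes.grab_frame(n) for n in("top","side")}
off={"top":(190,125),"side":(170,180)}
base={"top":[.5866,.1829,2.9896],"side":[.5853,.1905,2.9879]}
n="side";im=fs[n]["frame"].astype(int);r,g,b=im[...,0],im[...,1],im[...,2]
m=((b>r*1.4)&(b>g*1.15)).astype(np.uint8);mm=m*0;mm[225:254,225:262]=m[225:254,225:262]
k,lab,st,ce=cv2.connectedComponentsWithStats(mm);i=1+np.argmax(st[1:,4]);c=ce[i];print(n,c,st[i],(c-off[n]+.5)*5-.5)
p,_=fit(fs,[(n,[0,0,.105],c)],[.65,.17,0]);B=base[n];d=p[:2]-B[:2];cs,sn=np.cos(B[2]),np.sin(B[2])
print("tin in base",cs*d[0]+sn*d[1],-sn*d[0]+cs*d[1])
# overlays
for n in fs:
    B=base[n];cs,sn=np.cos(B[2]),np.sin(B[2]);im=cv2.resize(fs[n]["frame"][:,:,::-1],None,fx=6,fy=6,interpolation=cv2.INTER_CUBIC)
    def draw(L,col):
        L=np.array(L);W=np.c_[B[0]+cs*L[:,0]-sn*L[:,1],B[1]+sn*L[:,0]+cs*L[:,1],L[:,2]]
        u=((proj(fs[n],W)+.5)*6-.5).round().astype(np.int32);cv2.polylines(im,[u],True,col,1)
    a=np.linspace(0,2*np.pi,60)
    for rr,z in((.046,.105),(.048,.093),(.048,.008)): draw(np.c_[-.072+rr*np.cos(a),rr*np.sin(a),a*0+z],(0,255,0))
    draw([[-.245,-.085,.008],[-.245,.085,.008],[.055,.085,.008],[.055,-.085,.008]],(0,255,255));draw([[0,0,.018],[0,0,.2]],(0,0,255))
    for s in(1,-1):
        e=np.array([np.cos(np.pi/4),s*np.sin(np.pi/4)]);t=np.array([-e[1],e[0]]);c0=np.array([-.072,0])+e*.055
        draw([[*(c0+e*x+t*y),.038] for x,y in((-.007,-.02),(.007,-.02),(.007,.02),(-.007,.02))],(255,0,255))
    x0,y0=off[n];cv2.imwrite(f"pics/ov_{n}.png",im[(y0+30)*6:(y0+120)*6-40,(x0)*6:(x0+130)*6])
```

```text
side [243.5118 238.9293] [233 231  22  17 297] [369.5589 296.6465]
tin in base -0.0777598896316941 -0.0004598797215122491
```

View pics/ov_top.png

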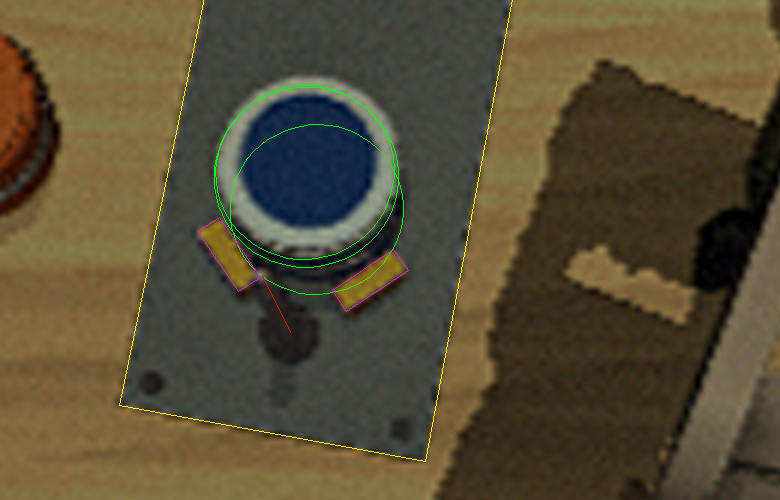

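View pics/ov_side.png

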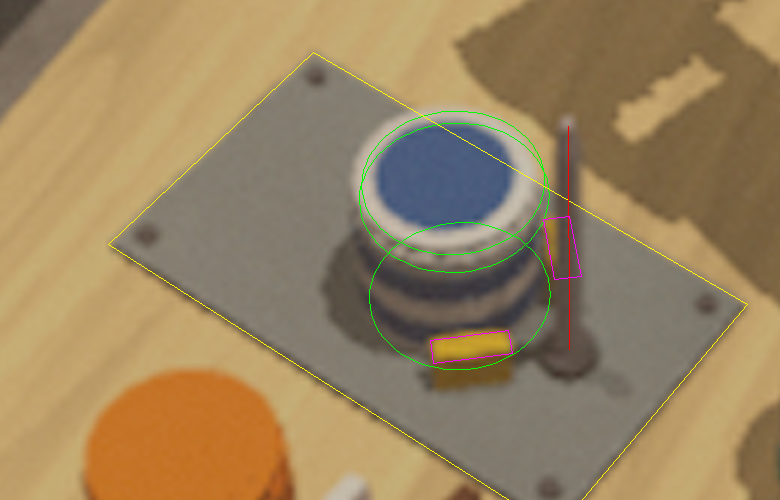

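Run:
```python
from h import *
np.set_printoptions(precision=3,suppress=True)
home=np.array([.5866,.1845,0])-.072*push
for t in(10,15,20,25,30):
    Q=(R.from_rotvec(-np.radians(t)*lat)*R.from_quat(QP)).as_quat()
    print(t,[(d,z) for d in(.058,.068,.078,.09) for z in(.02,.05,.15,.2) if kinematics.ik(home-push*d+[0,0,z],Q) is not None])
```

```text
10 [(0.058, 0.02), (0.058, 0.05), (0.058, 0.15), (0.058, 0.2), (0.068, 0.02), (0.068, 0.05), (0.068, 0.15), (0.068, 0.2), (0.078, 0.02), (0.078, 0.05), (0.078, 0.15), (0.078, 0.2), (0.09, 0.02), (0.09, 0.05), (0.09, 0.15)]
15 [(0.058, 0.02), (0.058, 0.05), (0.058, 0.15), (0.058, 0.2), (0.068, 0.02), (0.068, 0.05), (0.068, 0.15), (0.078, 0.02), (0.078, 0.05), (0.078, 0.15), (0.09, 0.02), (0.09, 0.05)]
20 [(0.058, 0.02), (0.058, 0.05), (0.058, 0.15), (0.068, 0.02), (0.068, 0.05), (0.078, 0.02)]
25 [(0.058, 0.02)]
30 []
```

Run:
```python
from h import *
np.set_printoptions(precision=4,suppress=True)
home=np.array([.5866,.1845,0])-.072*push
Q=(R.from_rotvec(-np.radians(15.5)*lat)*R.from_quat(QP)).as_quat()
A=home-push*.08+[0,0,.15]
print(kinematics.ik(A,Q))
env.close_gripper(20)
env.movel(home-push*.06+[0,0,.21],velocity=.3)
env.reach(A,Q)
g=env.movel(home-push*.08+[0,0,.028],velocity=.15,guard=6)
s=monitor.sense();print(g,s["clock"],s["position"],s["contact_force"])
if not g:
  for d in(.066,.062,.058,.055,.052,.050):
    g=env.movel(home-push*d+[0,0,.028],velocity=.03,guard=20)
    s=monitor.sense();print(g,s["clock"],s["position"],s["contact_force"],((home-s["position"])[:2]@push[:2]))
    if g or s["contact_force"][0]>18:break
snap("side","s6",(170,170,320,290),5)
```

```text
NoneTraceback (most recent call last):
  File "<stdin>", line 9, in <module>
bench.MotionError: the arm cannot take that pose within its joint ranges
```

Run:
```python
from h import *
np.set_printoptions(precision=4,suppress=True)
home=np.array([.5866,.1845,0])-.072*push
Q=(R.from_rotvec(-np.radians(15)*lat)*R.from_quat(QP)).as_quat()
A=home-push*.078+[0,0,.14]
print(kinematics.ik(A,Q))
env.reach(A,Q)
g=env.movel(home-push*.079+[0,0,.028],velocity=.15,guard=6)
s=monitor.sense();print(g,s["clock"],s["position"],s["contact_force"])
if not g:
  for d in(.066,.062,.058,.055,.052,.050):
    g=env.movel(home-push*d+[0,0,.028],velocity=.03,guard=20)
    s=monitor.sense();print(g,s["clock"],s["position"],s["contact_force"],((home-s["position"])[:2]@push[:2]))
    if g or s["contact_force"][0]>18:break
snap("side","s6",(170,170,320,290),5)
```

```text
[ 0.044   1.1887  0.2302  0.0551  1.9792 -1.3588]
False 15.3333 [0.7365 0.1617 0.0301] [ 0.2443 -0.4118 -0.3936]
False 15.9167 [0.7233 0.1635 0.0285] [0.1656 0.1586 0.5563] 0.06626031220485185
False 16.2 [0.7192 0.164  0.028 ] [ 2.2943 -0.0412 -0.0115] 0.06221662856590943
False 16.4833 [0.7152 0.1647 0.028 ] [ 2.219  -0.3417  0.213 ] 0.05807822750439761
False 16.7333 [0.7143 0.1657 0.0287] [13.831   1.7159 -2.4142] 0.057056539763666016
False 16.9833 [0.7139 0.1657 0.0295] [28.0712  2.7761 -3.0634] 0.05664962143850323
```

View pics/s6.png

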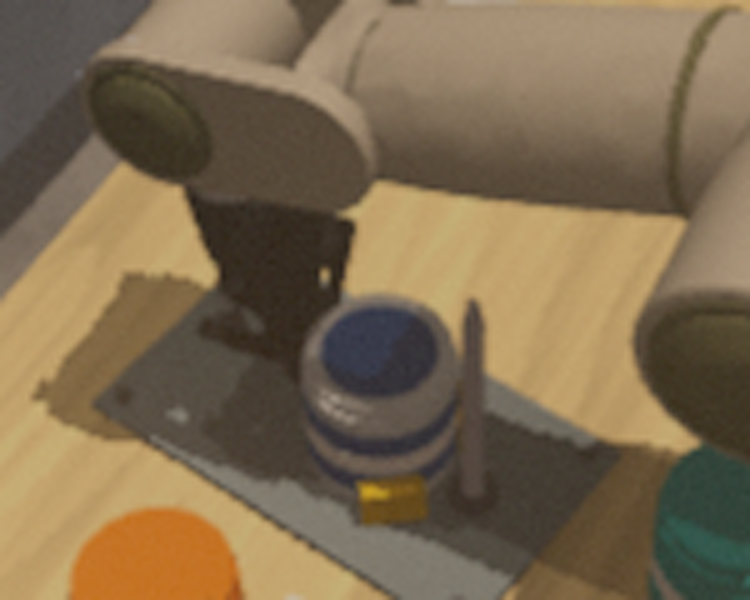

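```bash
cat >> h.py <<'E'
PY=3.085
QG=pose(PY-np.pi/2)
home=np.array([.5866,.1845,0])-.072*push
E
python3 - <<'E'
from h import *
np.set_printoptions(precision=4,suppress=True)
g=np.array([.4934,-.3043,0])
print(kinematics.ik(g+[0,0,.023],QG))
env.movel(home-push*.074+[0,0,.03],velocity=.12)
env.movel(home-push*.074+[0,0,.14],velocity=.25)
env.reach(home+push*.0+[0,-.06,.28],QP)
env.release()
snap("side","s7",(170,180,320,300),5)
env.reach(g+[0,0,.2],QG)
s=monitor.sense();print(s["clock"],s["position"],s["joints"])
snap("side","s8",(300,120,400,210),6)
f=snap("top","t8",(190,125,340,245),5)
E
```

```text
[-0.7546  0.6672  1.5407 -0.      0.9337 -2.2688]
21.1667 [ 0.494  -0.3037  0.2002] [-0.7532  0.4572  1.3728  0.0002  1.3111 -2.2685]
```

View pics/s8.png

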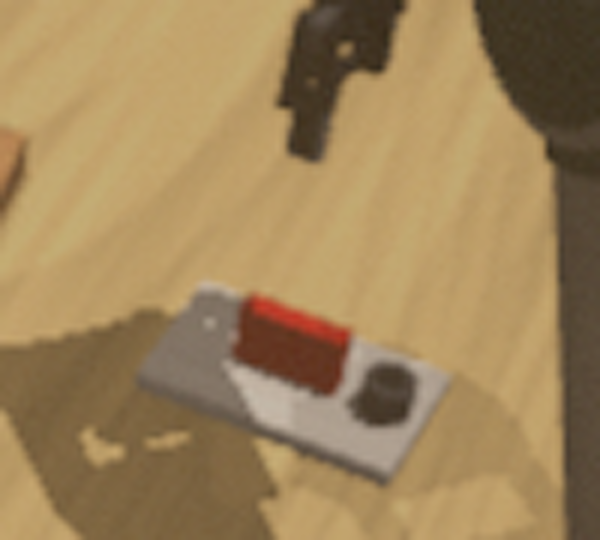

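View pics/t8.png

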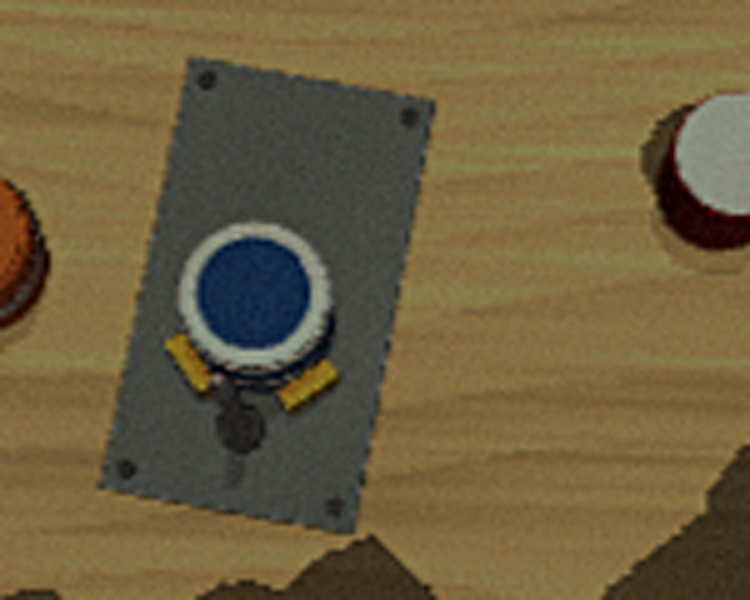

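Run:
```python
from h import *
np.set_printoptions(precision=4,suppress=True)
g=np.array([.4934,-.3043,0])
a=env.movel(g+[0,0,.023],velocity=.15,guard=8)
s=monitor.sense();print(a,s["clock"],s["position"],s["contact_force"])
if not a:
    env.close_gripper(60)
    s=monitor.sense();print(s["clock"],s["position"],s["contact_force"],s["finger_gap"])
    env.movel(g+[0,0,.12],velocity=.12)
    s=monitor.sense();print(s["clock"],s["position"],s["contact_force"],s["ft_torque"],s["finger_gap"])
snap("side","s9",(300,120,400,210),6);snap("top","t9",(340,180,440,290),5)
```

```text
False 22.6 [ 0.4938 -0.3047  0.0238] [-0.6318  0.2066  0.3164]
23.2417 [ 0.4935 -0.3043  0.0232] [0.001  0.5877 3.3241] 0.17709403756777897
24.2 [ 0.493 -0.304  0.119] [-0.1051 -0.61   -5.2838] [-0.0525 -0.0526 -0.0261] 0.1757281744028179
```

View pics/s9.png

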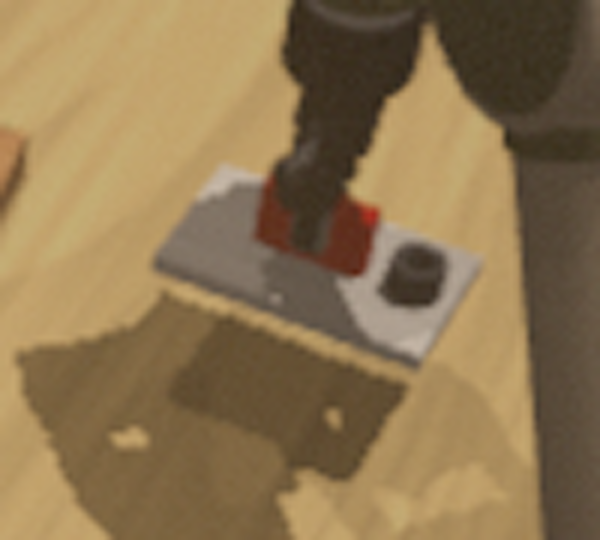

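View pics/t9.png

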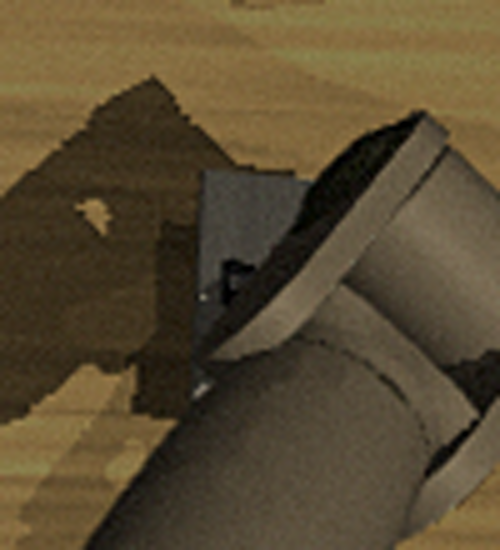

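```bash
cat >> h.py <<'E'
rod=np.array([.5866,.1845,0])
E
python3 - <<'E'
from h import *
np.set_printoptions(precision=4,suppress=True)
env.movel(np.array([.4934,-.3043,.30]),velocity=.25)
T=rod-push*.065
env.reach(T+[0,0,.30],QP)
env.movel(T+[0,0,.240],velocity=.15)
s=monitor.sense();print(s["clock"],s["position"],R.from_quat(s["ee_rot"]).as_matrix()[:,0],s["contact_force"])
f=snap("side","s10",(200,150,320,250),6)
f=snap("top","t10",(190,125,340,245),5)
E
```

```text
27.55 [0.6512 0.1742 0.2411] [ 0.0014  0.0001 -1.    ] [ 0.7981  0.4962 -3.4087]
```

View pics/s10.png

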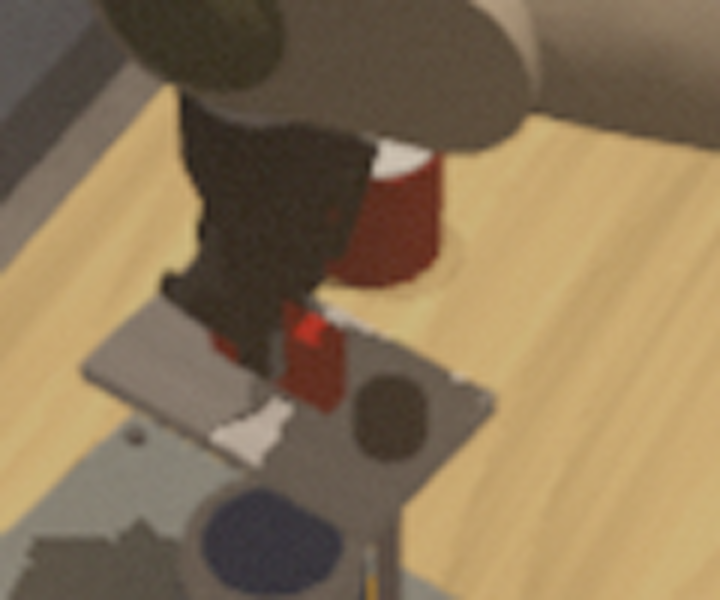

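View pics/t10.png

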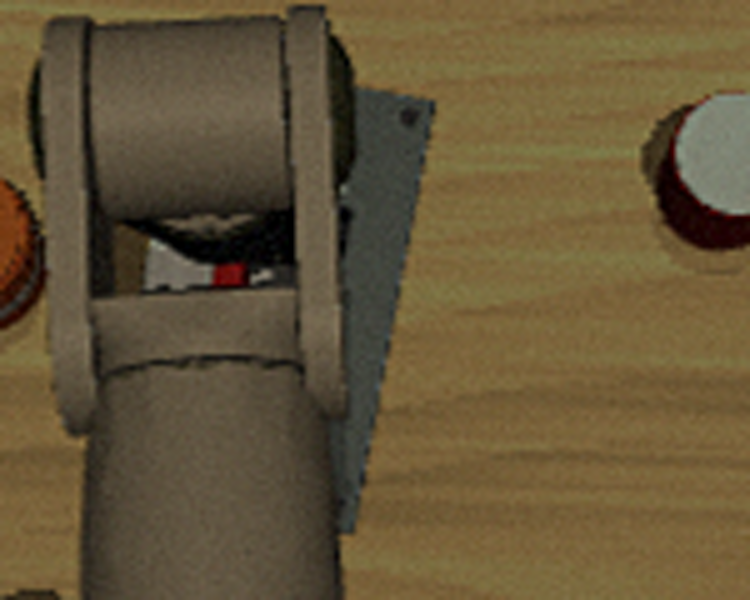

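```bash
cat > ov.py <<'E'
from h import *
def overlay(name,zu,off=(0,0),B=[.5853,.1905,2.9879],box=(200,150,320,250),k=6):
    f=eyes.grab_frame("side");cs,sn=np.cos(B[2]),np.sin(B[2])
    im=cv2.resize(f["frame"][box[1]:box[3],box[0]:box[2],::-1],None,fx=k,fy=k,interpolation=cv2.INTER_CUBIC)
    im=cv2.convertScaleAbs(im,alpha=1.5,beta=0)
    cv2.imwrite(f"pics/{name}_raw.png",im)
    def draw(L,col):
        L=np.array(L,float)+[-.06+off[0],off[1],zu];W=np.c_[B[0]+cs*L[:,0]-sn*L[:,1],B[1]+sn*L[:,0]+cs*L[:,1],L[:,2]]
        u=((proj(f,W)-[box[0],box[1]]+.5)*k-.5).round().astype(np.int32);cv2.polylines(im,[u],True,col,1);return u
    a=np.linspace(0,2*np.pi,60)
    u=draw([[-.085,-.05,.012],[-.085,.05,.012],[.085,.05,.012],[.085,-.05,.012]],(0,255,0));print(u.tolist())
    for rr,z in((.017,.037),(.009,.037),(.017,.012)):draw(np.c_[.06+rr*np.cos(a),rr*np.sin(a),a*0+z],(255,255,0))
    draw([[-.04,-.008,.057],[-.04,.008,.057],[.03,.008,.057],[.03,-.008,.057]],(255,0,255))
    draw([[-.04,-.008,.012],[.03,-.008,.012]],(255,0,255))
    cv2.imwrite(f"pics/{name}.png",im)
E
python3 - <<'E'
from ov import *
overlay("ov10",.218)
E
```

```text
[[75, 370], [209, 248], [495, 402], [366, 538]]
```

View pics/ov10.png

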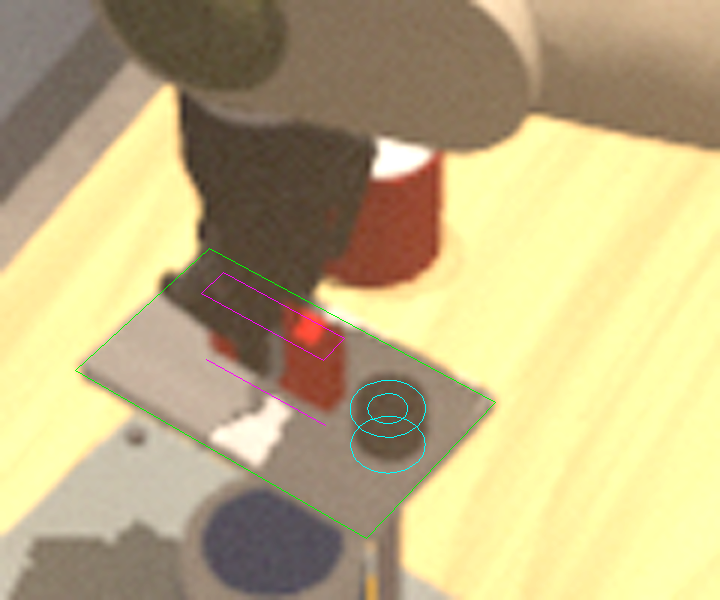

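View pics/ov10_raw.png

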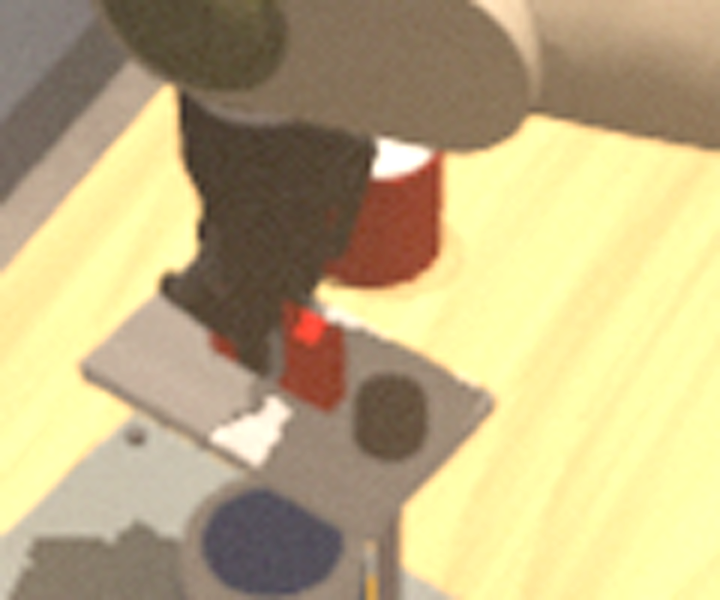

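Run:
```python
from h import *
np.set_printoptions(precision=2,suppress=True)
s=monitor.sense();f=eyes.grab_frame("top");R0=R.from_quat(s["ee_rot"]).as_matrix()
g=f["frame"].astype(int);m=(g[...,0]>100)&(g[...,1]<60)&(g[...,2]<60);m[:,:225]=0;m[:,250:]=0;m[:170]=0;m[190:]=0
ys,xs=np.nonzero(m);print(xs.min(),xs.max(),ys.min(),ys.max())
for y in sorted(set(ys)):print(y,xs[ys==y].min(),xs[ys==y].max())
print(g[180,228:244])
for h in(.057,):
  for l in(-.008,.008):
    for x in(.01,.02,.03):
      P=s["position"]+push*(x+.005)-lat*l; P[2]=s["position"][2]-.023+h;print(l,x,proj(f,P))
```

```text
234 237 178 180
178 236 237
179 234 237
180 236 237
[[106 103  89]
 [108 102  89]
 [110 106  96]
 [112 114  97]
 [ 87  56  50]
 [ 92   9   4]
 [100  13  11]
 [ 99  11  11]
 [101  13  10]
 [109  10  11]
 [ 56   0   0]
 [ 36   4   6]
 [106 100  89]
 [128 123 109]
 [121 112 100]
 [118 109  97]]
-0.008 0.01 [[236.89 177.87]]
-0.008 0.02 [[236.16 181.45]]
-0.008 0.03 [[235.44 185.03]]
0.008 0.01 [[231.05 176.81]]
0.008 0.02 [[230.32 180.38]]
0.008 0.03 [[229.58 183.96]]
```

Run:
```python
from h import *
np.set_printoptions(precision=4,suppress=True)
T=rod-push*.065+np.array([-.0003,.004,0])
env.movel(T+[0,0,.235],velocity=.08)
s=monitor.sense();print(s["clock"],s["position"],s["contact_force"],s["ft_torque"])
for z in(.222,.216,.210,.204):
    g=env.movel(T+[0,0,z],velocity=.04,guard=4)
    s=monitor.sense();print(g,s["clock"],s["position"],s["contact_force"],s["ft_torque"])
    if g:break
```

```text
28.0 [0.6503 0.179  0.2346] [-0.1322 -1.1439 -4.2663] [ 0.0414 -0.0356  0.0111]
False 28.475 [0.6505 0.1786 0.2218] [-0.8164 -0.117  -4.7175] [-0.0458 -0.0577  0.0102]
False 28.775 [0.6504 0.1786 0.2157] [ 0.2209  0.6706 -4.473 ] [-0.0062 -0.0634 -0.0235]
False 29.075 [0.6504 0.1786 0.2096] [ 0.2431  1.568  -3.8678] [-0.003  -0.0217 -0.0146]
False 29.375 [0.6504 0.1786 0.2036] [ 0.0205 -0.4682 -3.9116] [ 0.0382 -0.0689 -0.0153]
```

Run:
```python
from h import *
np.set_printoptions(precision=4,suppress=True)
T=rod-push*.065+np.array([-.0003,.004,0])
for z in(.195,.185,.175,.165,.155,.145,.135):
    g=env.movel(T+[0,0,z],velocity=.05,guard=5)
    s=monitor.sense();print(g,s["clock"],s["position"],s["contact_force"],s["ft_torque"])
    if g:break
snap("side","s11",(200,170,320,270),6)
```

```text
False 29.7083 [0.6504 0.1786 0.1945] [-0.4253  0.5131 -4.3874] [-0.0062 -0.0515 -0.0167]
False 30.0583 [0.6504 0.1786 0.1845] [ 0.0996  0.2684 -4.2388] [ 0.0252 -0.0165 -0.0308]
False 30.4083 [0.6504 0.1786 0.1745] [ 0.0596 -0.8547 -4.3026] [ 0.0128 -0.1056  0.0259]
False 30.7583 [0.6504 0.1786 0.1645] [-0.6319 -0.2818 -4.2755] [ 0.004  -0.0678  0.0321]
False 31.1083 [0.6504 0.1786 0.1545] [ 1.0168  0.2553 -3.3268] [-0.0034  0.0006  0.0025]
False 31.4583 [0.6504 0.1786 0.1445] [ 0.081   0.1937 -3.411 ] [ 0.0006 -0.0795 -0.0228]
False 31.8083 [0.6504 0.1786 0.1345] [-0.7043  0.4416 -4.6699] [-0.0033 -0.0216  0.0101]
```

View pics/s11.png

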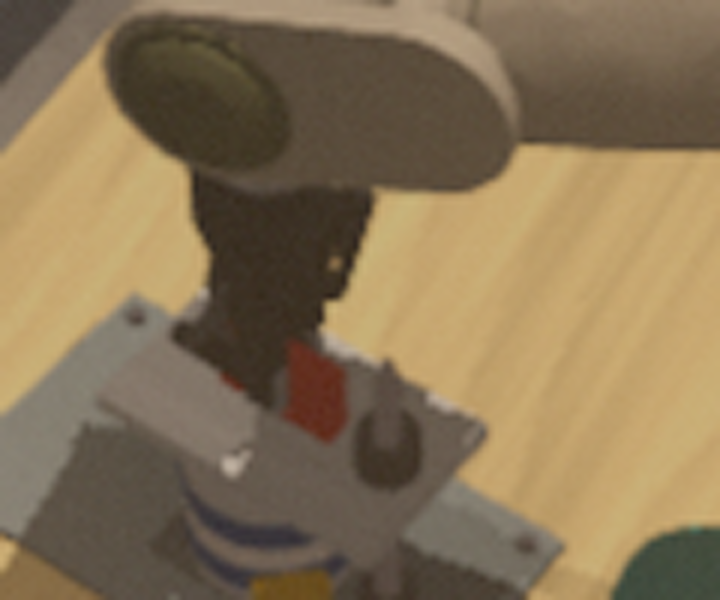

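Run:
```python
from h import *
np.set_printoptions(precision=4,suppress=True)
T=rod-push*.065+np.array([-.0003,.004,0])
for z in(.130,.128,.126,.124,.122,.120,.118,.116,.114,.112):
    g=env.movel(T+[0,0,z],velocity=.03,guard=25)
    s=monitor.sense();print(g,s["clock"],s["position"],s["contact_force"],s["ft_torque"])
    if g or s["contact_force"][2]>25:break
```

```text
False 32.175 [0.6504 0.1786 0.1297] [-0.4319 -0.1381 -4.7905] [-0.03   -0.1027 -0.0019]
False 32.425 [0.6505 0.1786 0.1279] [-0.2491  0.1493 -5.0263] [-0.0827 -0.0078 -0.0454]
False 32.675 [0.6505 0.1786 0.1258] [ 0.273  -0.5087 -4.1933] [ 0.0227 -0.0439 -0.0217]
False 32.925 [0.6508 0.1787 0.1244] [-0.5856  0.0997 -1.0916] [-0.0153 -0.0267  0.0514]
False 33.175 [0.6508 0.1786 0.1227] [-0.9064 -0.3376  3.9819] [-0.0375  0.2612  0.0441]
False 33.425 [0.6508 0.1786 0.1212] [-2.3831  0.5363  8.6919] [-0.0478  0.5064  0.0213]
False 33.675 [0.6509 0.1787 0.1211] [-8.1477 -2.0689 18.6242] [-0.2119  1.4207 -0.0562]
False 33.925 [0.651  0.1787 0.121 ] [-13.0663  -2.9074  30.3314] [-0.4493  2.3269 -0.0756]
```

Run:
```python
from h import *
snap("side","s12",(200,170,320,270),6)
```

```text
(no output)
```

View pics/s12.png

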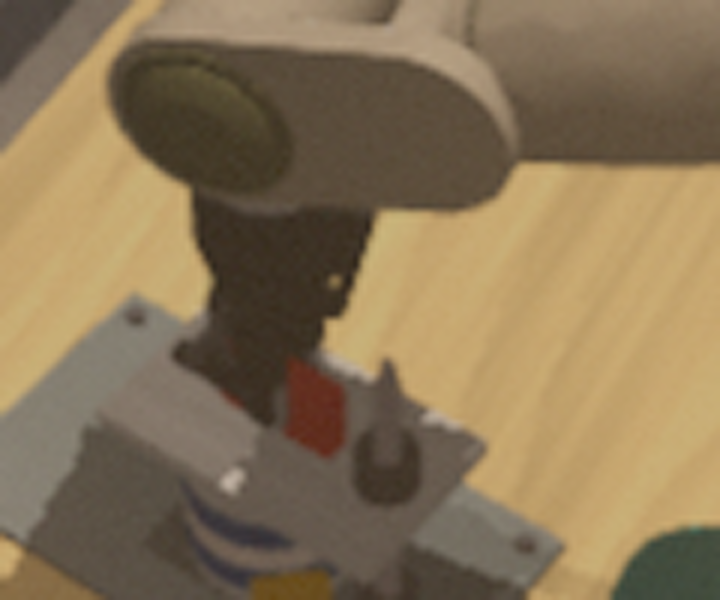

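Run:
```python
from h import *
np.set_printoptions(precision=4,suppress=True)
T=rod-push*.065+np.array([-.0003,.004,0])
C=rod-push*.072+np.array([-.0003,.004,0])
env.movel(T+[0,0,.123],velocity=.03)
s=monitor.sense();print(s["clock"],s["position"],s["contact_force"])
env.release()
env.movel(T+[0,0,.20],velocity=.1)
s=monitor.sense();print(s["clock"],s["position"],s["contact_force"])
snap("side","s13",(200,170,320,270),6)
env.close_gripper(60)
env.movel(C+[0,0,.175],velocity=.1)
s=monitor.sense();print(s["clock"],s["position"],s["contact_force"])
```

```text
34.3583 [0.6502 0.1786 0.1218] [-0.4961  0.0784 -4.3897]
35.9583 [0.6503 0.1786 0.1991] [ 0.2231 -0.6763 -0.8507]
37.1833 [0.6573 0.1774 0.1741] [ 0.4893 -0.345   0.6908]
```

View pics/s13.png

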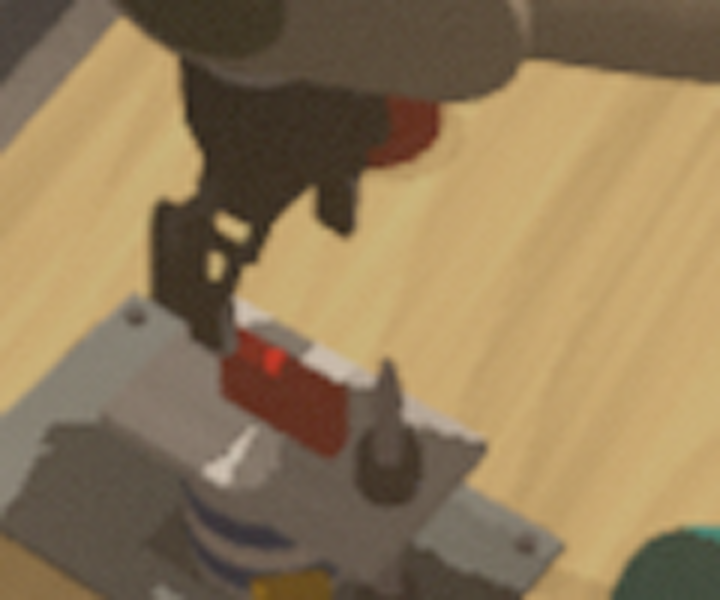

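Now press down on the fin with the closed fist over the lid centre.

Run:
```python
from h import *
np.set_printoptions(precision=4,suppress=True)
C=rod-push*.072+np.array([-.0003,.004,0])
for z in(.168,.165,.162,.160,.158,.156,.154,.152,.150,.148,.146,.144):
    g=env.movel(C+[0,0,z],velocity=.03,guard=28)
    s=monitor.sense();print(g,s["clock"],s["position"],s["contact_force"],s["ft_torque"])
    if g or s["contact_force"][2]>28:break
```

```text
False 37.5667 [0.6574 0.1775 0.168 ] [-0.3306 -0.3911 -0.1313] [ 0.0278  0.0029 -0.011 ]
False 37.8167 [0.6574 0.1775 0.1648] [-0.0765 -0.7879  0.0115] [-0.0483  0.0203 -0.0245]
False 38.0667 [0.6574 0.1775 0.1617] [-0.0918  0.0373 -0.1035] [-0.0439 -0.0039  0.0255]
False 38.3167 [0.6574 0.1775 0.1598] [ 0.5567 -0.6841 -0.3491] [-0.0511  0.0345 -0.0196]
False 38.5667 [0.6574 0.1775 0.1578] [ 0.2879 -0.7179 -0.1001] [0.0036 0.0519 0.0088]
False 38.8167 [0.6574 0.1775 0.1558] [-0.4136  0.5803 -0.2225] [-0.0356  0.0104 -0.0094]
False 39.0667 [0.658  0.1776 0.155 ] [-0.5459 -0.2977  4.7124] [ 0.0437 -0.0446  0.0229]
False 39.3167 [0.6582 0.1777 0.1549] [-3.2874 -1.4008 14.8296] [-0.093   0.6478 -0.0003]
False 39.5667 [0.6584 0.1777 0.1548] [-7.236  -1.5737 23.8766] [-0.1855  1.2831  0.0171]
False 39.8167 [0.6587 0.1778 0.1547] [-10.3788  -2.0101  33.4953] [-0.3073  1.8745  0.035 ]
```

Run:
```python
from h import *
np.set_printoptions(precision=4,suppress=True)
C=rod-push*.072+np.array([-.0003,.004,0])
env.movel(C+[0,0,.29],velocity=.12)
env.movel(np.array([.52,-.10,.32]),velocity=.3)
env.hold(.3)
s=monitor.sense();print(s["clock"],s["position"])
B=[.5853,.1905,2.9879]
from ov import overlay
overlay("ov14",.098,box=(200,170,320,270))
snap("top","t14",(190,125,340,245),5)
```

```text
42.6333 [ 0.5202 -0.0994  0.3199]
[[97, 410], [222, 290], [488, 441], [368, 575]]
```

View pics/ov14.png

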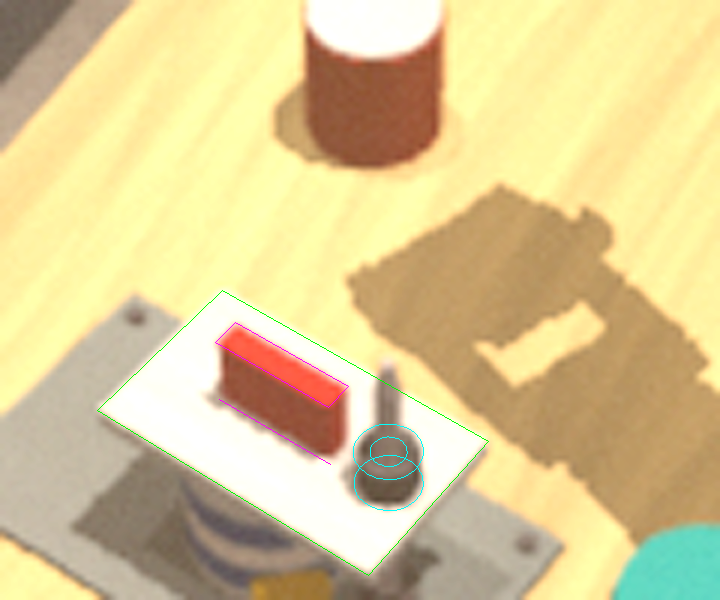

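View pics/t14.png

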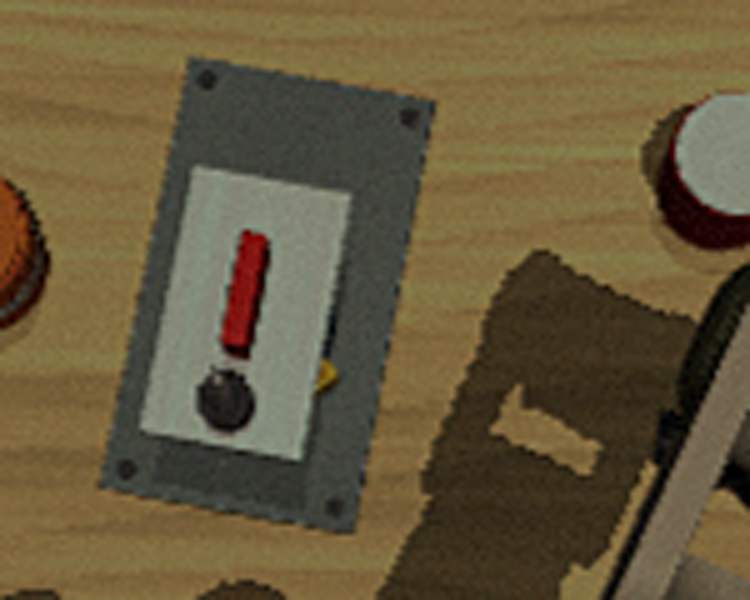

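Run:
```python
from bench import job,monitor
job.hand_in();print(monitor.sense()["clock"])
```

```text
the job is handed in; nothing more can be done
the job is handed in; nothing more can be done
```

The job is done and handed in at about 43 s on the robot's clock. The tin is home, the plate is threaded on the rod, and the lid is pressed shut with the plate lying on it.

- **Tin:** The first push, with the open fingers straddling the tin, stopped about 6 mm short, and both cameras agreed on that. A second, lower push with the closed fingers slid it on at about 2 N until it stopped hard, at the finger position expected for home. The top picture afterwards showed it about 5 mm further on.
- **Plate:** I moved the plate about 4 mm sideways before threading. The two cameras disagreed on its sideways position relative to the rod: the side view called for about 5 mm and the top view for about 3 mm. It went down the rod in the grip without any contact force.
- **Lid:** Pressing while holding the fin went stiff at about 30 N, with the plate tilting slightly. I released it and pressed on top of the fin with the closed fingers to about 33 N. That force moved the fin top by well under 1 mm. It stayed at 155 mm, the height for a fully shut lid, so the lid was probably already shut by then.
- **Last pictures:** In both views the plate is in line with the board. In the side view it matches the shut-height outline to within about 1 pixel. The red tin looks unmoved in both pictures. The brush pot and sanding block were not in the last close-ups and no contact with them was felt.

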